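Index the loyalty card and poise the stamp over its box

TASK

Get the next loyalty card ready to stamp: turn the knob of the card jig until the pointer on the sliding card stage stands on the jig's raised mark (do not push the stage itself), and let go of the knob. Then pick up the wooden hand stamp, carry it over the row of jar, glass and tamper without disturbing them, and finish still holding it, upright and still, about a centimetre above the empty box on the card, centred and square with the box, long side along long side. The stamp must never touch the jig or the card.

Things in the scene. Friction and masses are not known exactly. Their poses are not given: they have to be found in the camera images.
- stamp_jig: flat aluminium jig plate, fixed to the counter, 170 (x) x 210 (y) x 12 mm, origin at the centre of its underside; its x points away from the robot when unturned, its y to the left. On it: the black knob at (-50, -68) mm, a white scale strip with a raised T-shaped dark mark, and the sliding steel card stage, which moves only along the jig's y
- index_knob (a joint): angle of the knob in rad, 0 to 2.8, growing as it is turned clockwise seen from above; it stays where it is left (friction about 0.03 N m). 1 rad moves the card stage and its pointer 14 mm towards the jig's +y. It starts between 0.5 and 1.1 and the pointer meets the mark at about 1.8
- index_knob_grip (a point): point on the vertical axis of the knob at the height to grip its raised straight bar from above; its axes turn with the knob: x along the bar, so the fingers close along y. The bar is 42 mm long, 14 mm thick and 32 mm high; its top is 56 mm and the round disc under it (44 mm across) 26 mm above the counter; this point is 49 mm above the counter
- index_mark (a point): tip of the raised dark mark on the white scale strip, on the mark's centre line (the line is 2.2 mm wide); axes as the jig's
- pointer_tip (a point): tip of the thin dark pointer (2.2 mm wide) that reaches 43 mm from the card stage onto the scale strip, ending 2 mm short of the mark; axes as the jig's. It stands on the mark when its y in the jig's frame equals the mark's
- card_stage: sliding steel stage 78 (x) x 116 (y) x 10 mm carrying a white card under four small clips that stand 2 mm above the card; origin at the centre of its underside; axes as the jig's
- card_box (a point): centre of the empty printed box on the card, on the card's top face (26 mm above the counter); the outline is 36 mm along x and 48 mm along y, lying towards the left end of the card beside six small dots; axes as the jig's; it moves with the stage
- stamp_centre (a point): centre of the wooden hand stamp (loose, about 50 g), 26 mm above its flat underside; block 30 mm (x) x 42 mm (y) x 10 mm high, with a dark round handle up to 26 mm across above it, 52 mm high in all, on the block's centre; z up. Standing on the counter left of the row, grip the handle
- spice_jar: spice jar, 42 mm across, 96 mm high, loose, one of the row between stamp and jig; origin at the centre of its underside
- glass: waisted tasting glass, 62 mm across, 86 mm high, loose, one of the row; origin at the centre of its underside
- tamper: coffee tamper with steel base and walnut handle, 59 mm across, 94 mm high, loose, one of the row; origin at the centre of its underside
Mind the look-alikes: they are no part of the job. Of the things that look like the part that bears stamp_centre, take the one that is farthest from the robot's base at the start.

How it is judged:
By the outcome, as a careful person would: the job done as asked, in the order asked, and still so for the second after the job is handed in, while the arm keeps its last pose, push and grip.
It also fails if it takes over 58 s, if anything falls off the work surface, if the arm or the gripper's body presses on something with over 40 N, if the wrist force passes 120 N, or if a joint passes its speed limit or range.

ROBOT

A 7-joint arm with a two-finger parallel gripper is mounted at the origin on a cart in front of the work surface, level with it; the furniture and walls round the work are solid. World frame = base frame: x ahead of the robot, y to its left, z up, the work surface at z = 0. Lengths are in m, angles in rad, forces in N, time in s.
With the tool pointing down it reaches from about 0.4 to 0.85 m from the base axis. Payload 10.4 kg.
Tool frame: the origin (TCP) lies between the finger pads; the fingertips stand ahead of it and the grasp point (between the pads) lies 5 mm behind it (manip.tip_extent is the z of the fingertips in the tool frame, in m); z points along the fingers, y is the line along which they close (so a half turn about z gives the same grasp; the last joint's range is limited). The gripper opens to 85 mm and grips with 20 to 120 N. Pads are 22 mm wide; open, the fingers measure 114 mm over their backs; the gripper's body (76 mm by 85 mm) begins 54 mm behind the grasp point. The pads swing forward as they close: fully open they stand 13 mm farther back than shut.
Start: joints at [-1.281, 0.332, -0.065, 1.46, 0.022, 1.35, -0.088], TCP at [0.192, 0.595, 0.217] pointing down, gripper open.
Joint ranges: [-2.6, 2.6], [-0.5, 2.12], [-1.47, 1.34], [0.16, 2.42], [-1.27, 4.41], [0.06, 2.06], [-2.6, 2.6]. Speed limits (rad/s): [2.22, 2.22, 2.79, 2.79, 3.14, 3.14, 3.14].

INTERFACE

Orientations are given as a unit quaternion [x, y, z, w].
In Python, from workcell import status, viewer, manip gives the robot as it stands.
- The arm moves only by the tool play_rows, never from a script. Its argument "plan" is one flat list of numbers, 7 for each row, row after row: the turn, a rotation vector about the tool's x, y, z in degrees, then the shift along the tool's x, y, z in m, then the opening, from 0 (shut) to 1 (fully open). In form: [ax, ay, az, dx, dy, dz, grip, ax, ay, az, dx, dy, dz, grip, ...]. A call has 1 to 20 rows; each row is the pose to reach, as a shift and turn from the pose commanded when the call began, along the tool's axes at that moment; what a row does not reach only later rows make up. A row lasts 1/8 s, in which the tool goes at most 62.5 mm and 10.7 degrees, less where a joint would pass 70% of its speed; a pose out of reach is approached as far as the arm can. A call with a gripper value outside its range is refused whole. The fingers move at their own pace and stop on an object; "squeeze" is the grip in N (left out, the last holds). Time passes only in rows, so rows that repeat a pose let the fingers close. It gives the time, the measured TCP pose, the force, the opening and the grip force at its end, in the units of the state.
- status.get_obs(): the state, without advancing time (a new reading comes with each control period).
- viewer.camera(name): name is "side" or "top" or "wrist"; returns the picture (384x512x3 uint8, red, green, blue); there is no depth.
- viewer.camera_model(name): a dict with "fx", "fy", "cx", "cy" (pixels), "D" ([k1, k2, p1, p2, k3] as OpenCV has them; the pictures are not rectified), "R" (3x3) and "t" (3): a world point X has camera coordinates R X + t. Camera axes: x right, y down, z forward; pixel columns grow to the right and rows downward; lengths in m; the calibration is good to about 2 mm. A picture is of the moment at which its call begins: read the wrist's pose just before it. camera_model takes no time and is no camera call; for the wrist camera it gives the pose at the moment of the call.
- manip.hand_in(): hands the job in; it is judged then, once.
The state is a dict: "clock": time; "joint_pos": joint angles; "joint_velocities": joint speeds; "tau": joint torques, N m; "position": TCP position; "ee_rot": TCP orientation; "ft_force": force on the tool from outside, world axes, zero at the start; "torque": the same for the moment, N m; "grip_width": opening from 0.0 (shut) to 1.0 (fully open); "grasp_force": force on a finger pad.
Only numpy, scipy, OpenCV 4.12 (cv2) and the standard library are available. Lean on these libraries where they do the work, as an engineer would, in place of code of your own. Each camera call takes 0.05 s, during which the arm holds its last target. There are 200 camera calls.

## Working session

There is one attempt and no reset: what is moved stays moved. The work goes in short steps, Python scripts to look and compute and a tool call to move; the robot and the scene stay as the last step left them, time stands still between calls to the robot, and variables do not carry over. Pictures are saved under pics/ and viewed, at most 10 in all, crops included, and the job is handed in when it is done.

Besides the shell and the picture viewer there is one more tool, called after ">>>" by a JSON object that holds its "name" and its "arguments". play_rows: Moves the arm, as the interface text tells. Its arguments: {"type":"object","properties":{"plan":{"type":"array","items":{"type":"number"}},"squeeze":{"type":"number"}},"required":["plan"]}

```bash
ls; mkdir -p pics; cat > h.py <<'E'
import numpy as np, cv2
from workcell import status, viewer, manip
from scipy.spatial.transform import Rotation as Rn
def snap(n,f):
    im=viewer.camera(n)[:,:,::-1].copy(); cv2.imwrite('pics/'+f+'.png',im); return im
def ray(m,uv):
    K=np.array([[m['fx'],0,m['cx']],[0,m['fy'],m['cy']],[0,0,1]])
    p=cv2.undistortPoints(np.array(uv,float).reshape(-1,1,2),K,np.array(m['D'],float)).reshape(-1,2)
    R=np.array(m['R']);t=np.array(m['t'])
    return -R.T@t, np.c_[p,np.ones(len(p))]@R
def onplane(m,uv,z):
    c,d=ray(m,uv); return c+d*((z-c[2])/d[:,2])[:,None]
def proj(m,X):
    K=np.array([[m['fx'],0,m['cx']],[0,m['fy'],m['cy']],[0,0,1]])
    return cv2.projectPoints(np.array(X,float).reshape(-1,1,3),cv2.Rodrigues(np.array(m['R']))[0],np.array(m['t'],float),K,np.array(m['D'],float))[0].reshape(-1,2)
E
python3 - <<'E'
from h import *
print(status.get_obs(), manip.tip_extent)
a=snap('top','top0');b=snap('side','side0')
for n in('top','side'):
    m=viewer.camera_model(n);print(n,m['fx'],m['D'],-np.array(m['R']).T@m['t'])
E
```

```text
pics
{'clock': 0.0, 'joint_pos': array([-1.28061552,  0.33289273, -0.06470593,  1.46098199,  0.02161541,
        1.34989498, -0.08849357]), 'joint_velocities': array([ 0.00092149, -0.00036543, -0.00142211, -0.00210131, -0.00046237,
       -0.00012002, -0.00043824]), 'tau': array([ 3.10881924e-04, -6.25451732e+01,  4.93465690e-02, -3.91606164e+01,
        1.62673707e-02,  9.86377301e-03, -2.16138011e-05]), 'position': array([0.1921976 , 0.59427968, 0.21648353]), 'ee_rot': array([ 1.55735234e-01,  9.87798557e-01, -7.36710393e-04, -7.42709691e-05]), 'ft_force': array([-1.01380902,  0.58069115,  0.18215172]), 'torque': array([0.01164422, 0.02559285, 0.03401558]), 'grasp_force': 0.0, 'grip_width': 1.0009244306644685} 0.014
top 349.3792547656354 [-0.05534024  0.          0.          0.          0.        ] [0.39268557 0.00812639 0.90378887]
side 456.8330778859732 [-0.09745555  0.          0.          0.          0.        ] [0.2425415  1.02581391 0.77876436]
```

View pics/top0.png

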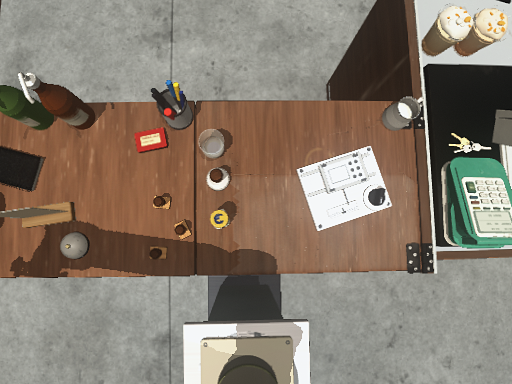

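View pics/side0.png

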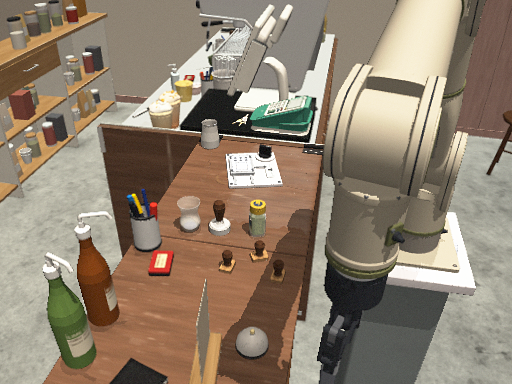

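The top view shows the jig around (344,188) and the row at jar (219,218), tamper (217,178) and glass (211,143). There are three stamp look-alikes, at (162,202), (183,229) and (157,253). The one at (162,202) looks farthest from the base. I'll check the choice and the jig in close crops.

```bash
python3 - <<'E'
from h import *
a=cv2.imread('pics/top0.png');m=viewer.camera_model('top')
P=onplane(m,[(162,202),(183,229),(157,253)],0.03);print(P.round(3),np.hypot(P[:,0],P[:,1]).round(3))
print('row jar,tamper,glass',onplane(m,[(219,218),(217,178),(211,143)],0.05).round(3))
c=cv2.resize(a[140:235,290:400],None,fx=5,fy=5,interpolation=cv2.INTER_CUBIC)
d=cv2.resize(a[180:275,130:200],None,fx=5,fy=5,interpolation=cv2.INTER_CUBIC)[:,:240]
cv2.imwrite('pics/crop1.png',np.hstack([c,d]))
E
```

```text
[[0.456 0.206 0.03 ]
 [0.388 0.154 0.03 ]
 [0.33  0.218 0.03 ]] [0.5   0.417 0.395]
row jar,tamper,glass [[0.413 0.063 0.05 ]
 [0.511 0.067 0.05 ]
 [0.599 0.082 0.05 ]]
```

View pics/crop1.png

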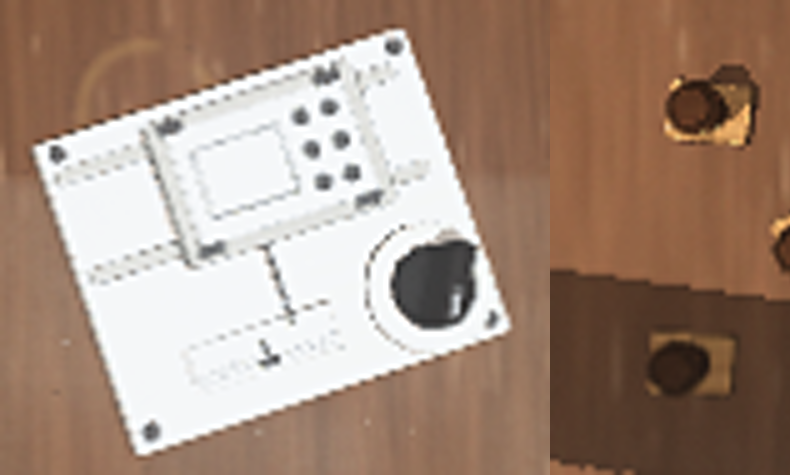

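The crop shows the jig clearly: pointer tip at about crop (292,318), mark at (268,345), and the printed box outline at (245,170). The chosen stamp is at crop (705,110). Next I compute the jig pose and the first move, which goes high over everything to above the jig.

```bash
cat >> h.py <<'E'
def pose(): 
    o=status.get_obs(); return np.array(o['position']),Rn.from_quat(o['ee_rot'])
def Rt(yaw): # tool down, tool x at yaw (deg)
    return Rn.from_euler('z',yaw,degrees=True)*Rn.from_matrix(np.diag([1.,-1,-1]))
def yawof(R): x=R.as_matrix()[:,0]; return np.degrees(np.arctan2(x[1],x[0]))
def rel(targets,p=None,R=None):
    if p is None:p,R=pose()
    for q,y in targets:
        print(np.r_[(R.inv()*Rt(y)).as_rotvec(degrees=True),R.inv().apply(np.array(q)-p)].round(4).tolist())
E
python3 - <<'E'
from h import *
m=viewer.camera_model('top')
c=np.array([(35,147),(403,30),(510,325),(140,455)])/5+[290,140]-0.4
P=onplane(m,c,0.012)[:,:2]
L=np.array([(85,105),(85,-105),(-85,-105),(-85,105)])/1000
print(P.round(3),np.linalg.norm(np.diff(P,axis=0),axis=1))
z=np.polyfit(L@[1,1j],P@[1,1j],1);print(abs(z[0]),np.degrees(np.angle(z[0])))
w=lambda x,y:z[0]/abs(z[0])*(x+1j*y)/1000+z[1]
print('jig',z[1],'knob',w(-50,-68))
q=onplane(m,np.array([(292,318),(268,345),(245,170)])/5+[289.6,139.6],0.02)
print('tip mark box',q.round(3),[( (complex(*a[:2])-z[1])/z[0]*1000).round(0) for a in q])
p,R=pose();print(yawof(R))
mw=viewer.camera_model('wrist');C=-np.array(mw['R']).T@mw['t'];print('cam in tool',R.inv().apply(C-p),'axes in tool',R.inv().apply(np.array(mw['R'])).round(2),mw['fx'],mw['D'])
rel([((.192,.594,.42),162),((.42,.2,.42),115),((.46,-.22,.28),70)])
E
```

```text
[[ 0.538 -0.136]
 [ 0.598 -0.335]
 [ 0.441 -0.384]
 [ 0.378 -0.186]] [0.20743651 0.16479819 0.20801987]
0.9844856357710295 17.351293545900013
jig (0.4886150404833793-0.2601043823240637j) knob (0.46116993648133436-0.3399214623653489j)
tip mark box [[ 0.446 -0.265  0.02 ]
 [ 0.432 -0.252  0.02 ]
 [ 0.523 -0.244  0.02 ]] [np.complex128(-43+8j), np.complex128(-52+25j), np.complex128(38+5j)]
162.07870941891284
cam in tool [ 0.07920543 -0.00050298 -0.15654271] axes in tool [[ 0.    1.    0.  ]
 [-0.95  0.   -0.31]
 [-0.31 -0.    0.95]] 331.6349561427609 [-0.09864196  0.          0.          0.          0.        ]
[-0.0727, 0.0031, 0.0787, 0.0001, -0.0006, -0.2034]
[-0.0673, 0.0327, 47.0787, -0.3381, -0.3054, -0.203]
[-0.0539, 0.0608, 92.0787, -0.5054, -0.6925, -0.0625]
```

>>> {"name": "play_rows", "arguments": {"plan": [0,0,0,0,0,-0.06,0.6,0,0,0,0,0,-0.12,0.6,0,0,0,0,0,-0.2,0.6,0,0,12,-0.08,-0.07,-0.2,0.6,0,0,24,-0.17,-0.15,-0.2,0.6,0,0,47,-0.338,-0.305,-0.2,0.6,0,0,47,-0.338,-0.305,-0.2,0.6,0,0,47,-0.338,-0.305,-0.2,0.6,0,0,47,-0.338,-0.305,-0.2,0.6,0,0,47,-0.338,-0.305,-0.2,0.6,0,0,92,-0.505,-0.692,-0.06,0.6,0,0,92,-0.505,-0.692,-0.06,0.6,0,0,92,-0.505,-0.692,-0.06,0.6,0,0,92,-0.505,-0.692,-0.06,0.6,0,0,92,-0.505,-0.692,-0.06,0.6,0,0,92,-0.505,-0.692,-0.06,0.6,0,0,92,-0.505,-0.692,-0.06,0.6,0,0,92,-0.505,-0.692,-0.06,0.6,0,0,92,-0.505,-0.692,-0.06,0.6,0,0,92,-0.505,-0.692,-0.06,0.6]}}

```text
clock: 2.6
position: [0.46, -0.2181, 0.2773]
ee_rot: [0.818, 0.575, -0.0, -0.0]
ft_force: [-0.2, 0.5, -0.1]
grip_width: 0.602
grasp_force: 0.0
```

```bash
python3 - <<'E'
from h import *
import pickle
p,R=pose();print(p,yawof(R),status.get_obs()['clock'])
m=viewer.camera_model('wrist');a=snap('wrist','w1');pickle.dump(m,open('w1.pkl','wb'))
cv2.imwrite('pics/w1b.png',cv2.resize(a,(800,600),interpolation=cv2.INTER_CUBIC))
z=.4886-.2601j;e=np.exp(1j*np.radians(17.35))
for n,x,y,h in(('knob',-50,-68,56),('mark',-52,25,14),('tip',-43,8,16),('box',38,5,26)):
    w=z+e*(x+1j*y)/1000;print(n,proj(m,[w.real,w.imag,h/1000]))
E
```

```text
[ 0.46003336 -0.21809777  0.27726829] 70.13932356626212 2.6
knob [[292.50015373 238.04187348]]
mark [[247.41741247 173.57616935]]
tip [[260.66461457 179.91321677]]
box [[313.78594604 146.72167444]]
```

View pics/w1b.png

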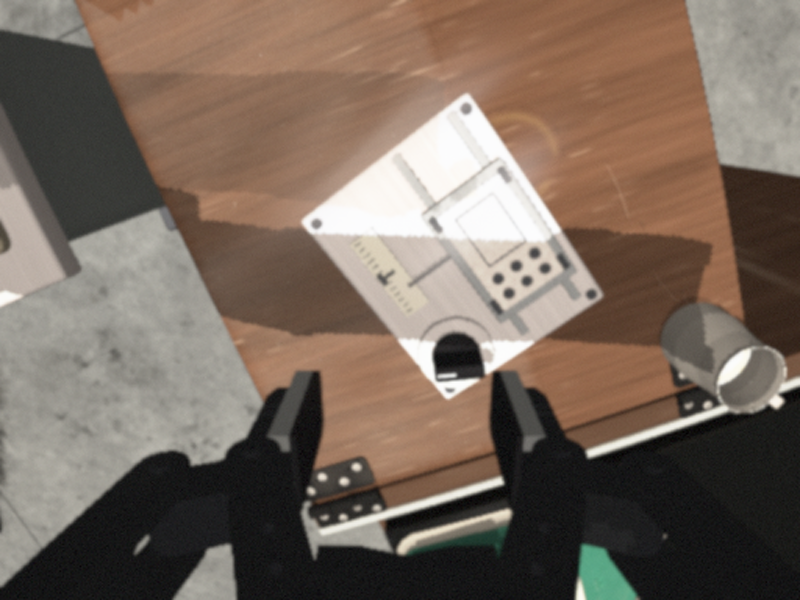

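The wrist view shows the mark at about (385,277), the pointer tip at (411,285), and the box at (490,230). The knob bar is at about (459,374), roughly horizontal in the image, so it lies near -20° in the world, which agrees with a knob angle of about 0.6. I'll go over the knob with the fingers across the bar and look from close by.

```bash
python3 - <<'E'
from h import *
rel([((.461,-.34,.18),163)])
E
```

```text
[0.0258, -0.0281, -92.8191, -0.1147, 0.0422, 0.0974]
```

>>> {"name": "play_rows", "arguments": {"plan": [0,0,-10,-0.02,0.01,0.01,0.7,0,0,-20,-0.04,0.02,0.02,0.7,0,0,-30,-0.06,0.03,0.04,0.7,0,0,-40,-0.08,0.042,0.06,0.7,0,0,-50,-0.1,0.042,0.08,0.7,0,0,-60,-0.115,0.042,0.097,0.7,0,0,-70,-0.115,0.042,0.097,0.7,0,0,-80,-0.115,0.042,0.097,0.7,0,0,-93,-0.115,0.042,0.097,0.7,0,0,-93,-0.115,0.042,0.097,0.7,0,0,-93,-0.115,0.042,0.097,0.7,0,0,-93,-0.115,0.042,0.097,0.7,0,0,-93,-0.115,0.042,0.097,0.7]}}

```text
clock: 4.28
position: [0.4602, -0.3414, 0.1803]
ee_rot: [0.148, 0.989, 0.0, -0.0]
ft_force: [0.1, -0.5, -0.6]
grip_width: 0.701
grasp_force: 0.0
```

```bash
python3 - <<'E'
from h import *
import pickle
p,R=pose();print(p,yawof(R),status.get_obs()['joint_pos'])
m=viewer.camera_model('wrist');a=snap('wrist','w2');pickle.dump(m,open('w2.pkl','wb'))
cv2.imwrite('pics/w2b.png',cv2.resize(a,(800,600),interpolation=cv2.INTER_CUBIC))
z=.4886-.2601j;e=np.exp(1j*np.radians(17.35))
for n,x,y,h in(('knob',-50,-68,56),('mark',-52,25,14),('tip',-43,8,16),('box',38,5,26)):
    w=z+e*(x+1j*y)/1000;print(n,proj(m,[w.real,w.imag,h/1000])*800/512)
E
```

```text
[ 0.46024186 -0.34142839  0.18025197] 163.01432712428868 [-0.05440492  0.28443853  0.73532026  1.68701571 -0.19991213  1.24724319
  1.99924542]
knob [[409.81553531 269.70737622]]
mark [[532.71672167 166.6782478 ]]
tip [[517.32902159 194.65709995]]
box [[579.93413764 304.5040255 ]]
```

View pics/w2b.png

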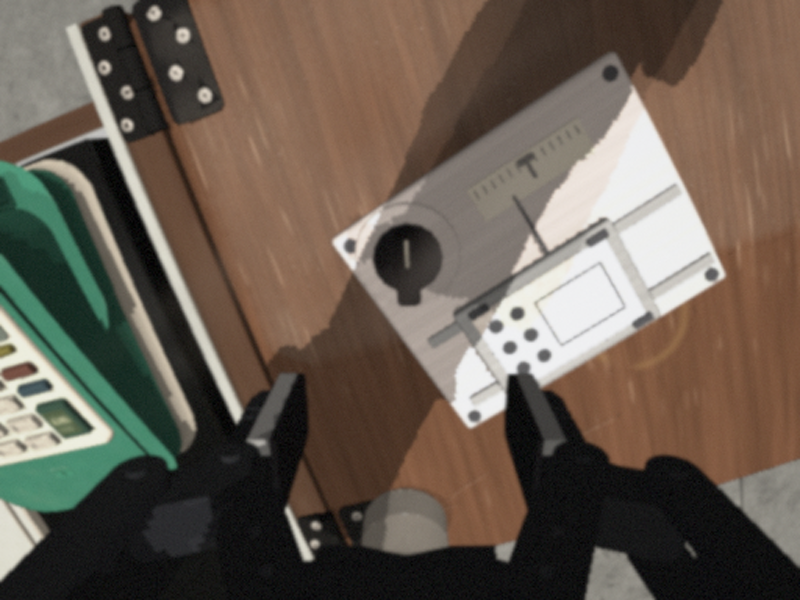

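The close view shows the knob at (407,258) with its bar vertical in the image, aligned with the fingers. The pointer tip is at (516,197), the mark tip at (535,178), and the jig corners at (333,241), (612,53), (724,276) and (472,428).

```bash
python3 - <<'E'
from h import *
import pickle
m=pickle.load(open('w2.pkl','rb'));s=512/800
c=np.array([(333,241),(612,53),(724,276),(472,428)])*s
P=onplane(m,c,.012)[:,:2]
L=np.array([(-85,-105),(-85,105),(85,105),(85,-105)])/1000
z=np.polyfit(L@[1,1j],P@[1,1j],1);print(abs(z[0]),np.degrees(np.angle(z[0])),z[1])
e=z[0]/abs(z[0]);w=z[1]+e*(-.05-.068j);print('knob',w)
J=lambda uv,h:[((complex(*a[:2])-z[1])/e*1000).round(1) for a in onplane(m,np.array(uv)*s,h)]
print('tip,mark',J([(516,197),(535,178)],.015),'box',J([(536,303),(599,263),(626,307),(563,347)],.026))
print('stage corners',J([(609,216),(660,309),(455,313)],.022))
q=onplane(m,np.array([(409,303)])*s,.056)[0];print('bar end',q, np.degrees(np.angle(complex(*q[:2])-w)),abs(complex(*q[:2])-w))
q=onplane(m,np.array([(407,240),(407.5,267)])*s,.056);d=q[1]-q[0];print('line',np.degrees(np.arctan2(d[1],d[0])),[abs(complex(*a[:2])-w) for a in q])
rel([((w.real,w.imag,.09),162),((w.real,w.imag,.045),162)])
E
```

```text
0.9785090789707741 17.441310679946422 (0.4900947747345149-0.2621054195860022j)
knob (0.4627751047978927-0.3419655199775871j)
tip,mark [np.complex128(-42.8+9.1j), np.complex128(-46.3+25j)] box [np.complex128(20-15.9j), np.complex128(19.6+30.7j), np.complex128(56.1+31.8j), np.complex128(57.2-16.3j)]
stage corners [np.complex128(-1.8+51j), np.complex128(73+51.3j), np.complex128(-2.2-63j)]
bar end [ 0.48004586 -0.34610396  0.056     ] -13.47522562368283 0.017759668311568003
line -15.841981864417535 [np.float64(0.019222795363919222), np.float64(0.00373320917039048)]
[0.0038, -0.0049, 1.0278, -0.0026, 0.0003, 0.0902]
[0.0038, -0.0049, 1.0278, -0.0026, 0.0003, 0.1352]
```

>>> {"name": "play_rows", "arguments": {"plan": [0,0,1,-0.002,0,0.045,0.5,0,0,1,-0.002,0,0.09,0.5,0,0,1,-0.002,0,0.115,0.5,0,0,1,-0.002,0,0.136,0.5,0,0,1,-0.002,0,0.136,0.5,0,0,1,-0.002,0,0.136,0.3,0,0,1,-0.002,0,0.136,0.1,0,0,1,-0.002,0,0.136,0.05,0,0,1,-0.002,0,0.136,0.05,0,0,1,-0.002,0,0.136,0.05], "squeeze": 25}}

```text
clock: 5.58
position: [0.4622, -0.3421, 0.0444]
ee_rot: [0.156, 0.988, 0.0, 0.0]
ft_force: [-0.2, 0.1, 0.1]
grip_width: 0.054
grasp_force: 0.0
```

```bash
python3 - <<'E'
from h import *
import pickle
p,R=pose();print(p,yawof(R))
m=viewer.camera_model('wrist');a=snap('wrist','w3');pickle.dump(m,open('w3.pkl','wb'))
b=snap('side','s3')
cv2.imwrite('pics/w3b.png',np.hstack([a,cv2.resize(b[120:200,200:300],(480,384),interpolation=cv2.INTER_CUBIC)])[:,:800])
E
```

```text
[ 0.46219463 -0.34210273  0.04439491] 162.08064356217403
```

View pics/w3b.png

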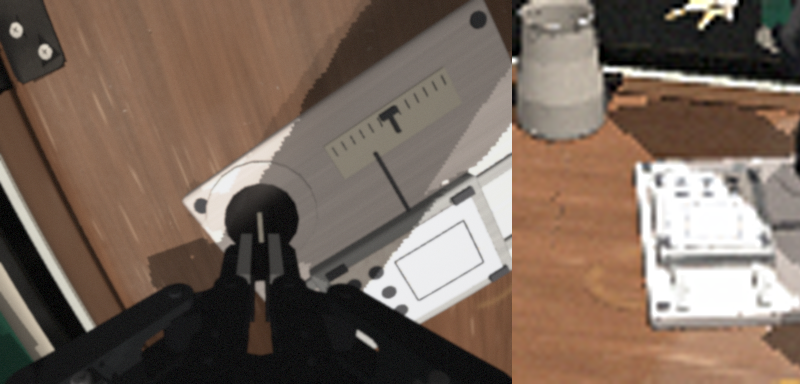

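The wrist view shows the pads at (245,260) and (277,260), straddling the bar with its white line at (261,225). There's no contact force yet, so I'll command them fully shut.

>>> {"name": "play_rows", "arguments": {"plan": [0,0,0,0,0,0,0,0,0,0,0,0,0,0,0,0,0,0,0,0,0], "squeeze": 25}}

```text
clock: 6.05
position: [0.4621, -0.3421, 0.0442]
ee_rot: [0.156, 0.988, 0.0, -0.0]
ft_force: [-0.7, 0.1, 0.3]
grip_width: 0.003
grasp_force: 0.0
```

```bash
python3 - <<'E'
from h import *
import pickle
for f,uv,bar in(('w2',np.array((407.5,257))*.64,np.array([(407,240),(407.5,267),(409,303)])*.64),('w3',(262,218),[(261,212),(261.5,242)])):
    m=pickle.load(open(f+'.pkl','rb'))
    for h in(.012,.026,.056): print(f,h,onplane(m,[uv],h)[0][:2].round(4),*onplane(m,bar,h)[:,:2].round(4))
    print(proj(m,[[.4625,-.3418,h] for h in(.012,.026,.056)]).round(0).tolist())
    a=cv2.imread('pics/%s.png'%f);g=cv2.cvtColor(a,cv2.COLOR_BGR2GRAY)
    if f=='w3': crop=cv2.convertScaleAbs(cv2.resize(a[160:310,190:340],(600,600),interpolation=cv2.INTER_CUBIC),alpha=2.5,beta=20);cv2.imwrite('pics/c3.png',crop)
E
```

```text
w2 0.012 [ 0.4646 -0.3422] [ 0.4538 -0.3392] [ 0.471  -0.3441] [ 0.495  -0.3504]
w2 0.026 [ 0.4611 -0.3412] [ 0.4508 -0.3384] [ 0.4673 -0.343 ] [ 0.4903 -0.349 ]
w2 0.056 [ 0.4537 -0.339 ] [ 0.4444 -0.3365] [ 0.4593 -0.3407] [ 0.48   -0.3461]
[[261.0, 162.0], [261.0, 166.0], [261.0, 175.0]]
w3 0.012 [ 0.4658 -0.3424] [ 0.4618 -0.3417] [ 0.4816 -0.3477]
w3 0.026 [ 0.46   -0.3406] [ 0.4563 -0.34  ] [ 0.4746 -0.3455]
w3 0.056 [ 0.4474 -0.3367] [ 0.4443 -0.3362] [ 0.4595 -0.3409]
[[261.0, 213.0], [261.0, 222.0], [262.0, 248.0]]
```

View pics/c3.png

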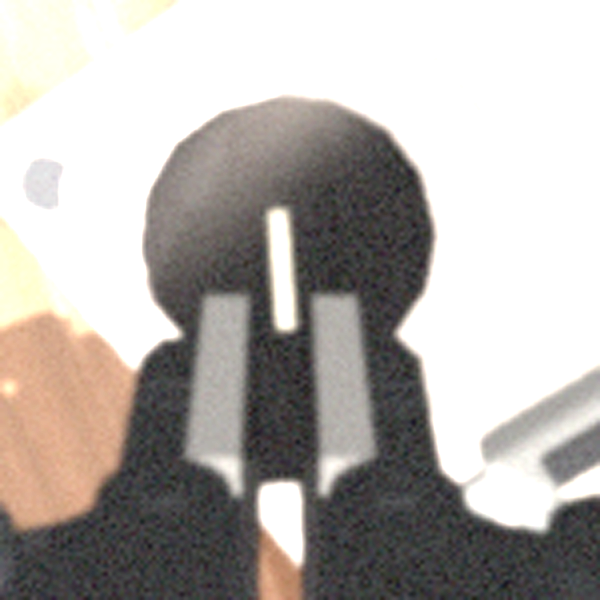

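```bash
python3 - <<'E'
from h import *
o=status.get_obs();print(o['grip_width'],o['grasp_force'],o['torque'])
a=cv2.imread('pics/w3.png');b=snap('wrist','w4')
for y in(245,255,265,285):
    for im in(a,b):print(y,im[y,230:294:2].mean(1).astype(int).tolist())
m=viewer.camera_model('wrist');R=np.array(m['R']);p,_=pose();print((R@p+m['t']))
E
```

```text
0.0031622526918644997 0.0 [-0.05039802 -0.02585378  0.01136638]
245 [66, 45, 32, 24, 25, 53, 63, 62, 64, 64, 58, 23, 8, 11, 9, 11, 19, 19, 12, 36, 59, 62, 62, 63, 60, 38, 16, 10, 13, 19, 62, 104]
245 [155, 139, 78, 23, 15, 16, 16, 38, 60, 63, 61, 62, 62, 42, 17, 15, 23, 53, 61, 62, 63, 63, 56, 25, 17, 13, 12, 16, 39, 94, 115, 119]
255 [19, 22, 19, 21, 41, 61, 60, 64, 62, 64, 50, 20, 13, 16, 15, 12, 13, 4, 18, 28, 58, 60, 62, 63, 62, 55, 30, 19, 15, 19, 15, 23]
255 [28, 18, 21, 20, 15, 15, 21, 51, 64, 61, 63, 63, 63, 39, 12, 8, 16, 55, 64, 65, 62, 63, 61, 41, 15, 15, 13, 19, 18, 19, 44, 102]
265 [19, 18, 14, 29, 58, 63, 63, 64, 62, 63, 41, 9, 8, 18, 12, 17, 12, 20, 14, 18, 55, 61, 64, 63, 63, 64, 49, 17, 15, 12, 14, 11]
265 [13, 9, 17, 12, 20, 17, 35, 60, 63, 63, 64, 63, 59, 33, 16, 8, 19, 47, 60, 61, 64, 62, 61, 53, 27, 18, 16, 19, 7, 13, 16, 62]
285 [24, 24, 22, 22, 14, 10, 10, 17, 14, 17, 24, 23, 66, 140, 153, 155, 156, 118, 36, 24, 19, 19, 14, 16, 13, 13, 12, 18, 25, 24, 23, 26]
285 [13, 22, 22, 22, 23, 25, 15, 20, 19, 14, 15, 14, 20, 25, 20, 21, 23, 22, 20, 14, 13, 17, 17, 19, 19, 17, 23, 24, 20, 21, 13, 15]
[0.0005283  0.02665454 0.17339868]
```

>>> {"name": "play_rows", "arguments": {"plan": [0,0,0,0,0,0,0.35,0,0,0,0,0,0,0.35,0,0,0,0,0,0.004,0.35,0,0,0,0,0,0.008,0.35,0,0,0,0,0,0.008,0.35,0,0,0,0,0,0.008,0,0,0,0,0,0,0.008,0,0,0,0,0,0,0.008,0,0,0,0,0,0,0.008,0], "squeeze": 25}}

```text
clock: 7.22
position: [0.4625, -0.3415, 0.0364]
ee_rot: [0.156, 0.988, 0.0, 0.0]
ft_force: [0.5, 5.4, 2.7]
grip_width: 0.153
grasp_force: 27.0
```

The bar is now gripped, at width 0.153 and 27 N, but only near the fingertips. They evidently end farther back than their nominal position. I'll regrip a little deeper.

>>> {"name": "play_rows", "arguments": {"plan": [0,0,0,0,0,0,0.35,0,0,0,0,0,0,0.35,0,0,0,0,0,0.004,0.35,0,0,0,0,0,0.008,0.35,0,0,0,0,0,0.008,0.35,0,0,0,0,0,0.008,0,0,0,0,0,0,0.008,0,0,0,0,0,0,0.008,0,0,0,0,0,0,0.008,0], "squeeze": 25}}

```text
clock: 8.35
position: [0.4624, -0.3415, 0.0283]
ee_rot: [0.156, 0.988, 0.001, 0.0]
ft_force: [-0.8, 5.8, 4.2]
grip_width: 0.15
grasp_force: 28.0
```

>>> {"name": "play_rows", "arguments": {"plan": [0,0,8,0,0,0,0,0,0,16,0,0,0,0,0,0,24,0,0,0,0,0,0,32,0,0,0,0,0,0,40,0,0,0,0,0,0,48,0,0,0,0,0,0,56,0,0,0,0,0,0,60,0,0,0,0,0,0,60,0,0,0,0,0,0,60,0,0,0,0]}}

```text
clock: 9.6
position: [0.462, -0.3416, 0.0284]
ee_rot: [0.629, 0.778, 0.0, -0.0]
ft_force: [-2.0, 4.7, 6.1]
grip_width: 0.153
grasp_force: 28.2
```

```bash
python3 - <<'E'
from h import *
import pickle
p,R=pose();o=status.get_obs();print(p,yawof(R),o['ft_force'],o['torque'],o['joint_pos'])
m=viewer.camera_model('wrist');a=snap('wrist','w5');pickle.dump(m,open('w5.pkl','wb'))
z=.4901-.2621j;e=np.exp(1j*np.radians(17.44));w=z+e*(-.046+.025j)
u=proj(m,[w.real,w.imag,.015])[0];print(u)
x,y=u.astype(int);x0=max(0,min(x-75,362));y0=max(0,y-56);print(x0,y0)
cv2.imwrite('pics/c5.png',cv2.resize(a[y0:y0+112,x0:x0+150],None,fx=5,fy=5,interpolation=cv2.INTER_CUBIC))
E
```

```text
[ 0.4620447  -0.34164433  0.02835206] 102.094253543285 [-1.99159831  4.72922948  6.06945169] [ 1.14673861  0.43830685 -0.01944591] [-0.1443867   0.55550547  0.89001423  1.82883698 -0.50789749  1.00401153
  1.16679519]
[251.15934305  49.50325041]
176 0
```

View pics/c5.png

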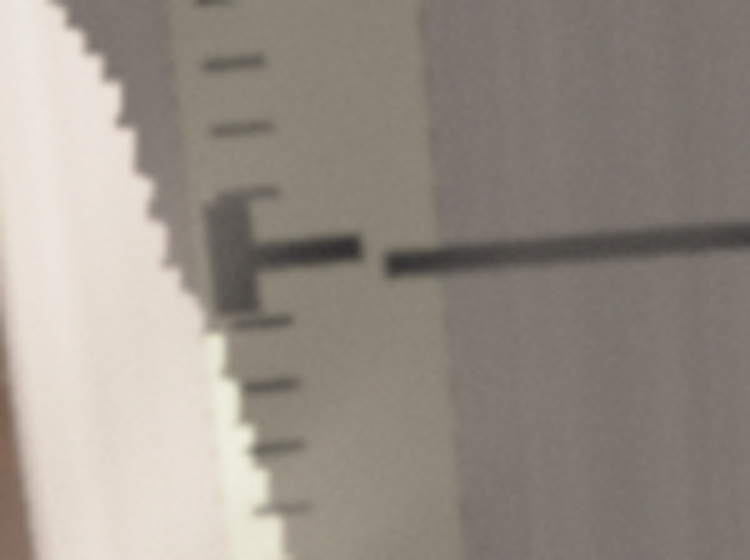

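The crop shows the pointer tip centred at (388,264) and the mark's centre line at about y=245 there. At about 12.5 px/mm that leaves about 1.5 mm, or 6.2° more.

>>> {"name": "play_rows", "arguments": {"plan": [0,0,3,0,0,0,0,0,0,6.2,0,0,0,0,0,0,6.2,0,0,0,0,0,0,6.2,0,0,0,0]}}

```text
clock: 10.15
position: [0.462, -0.3416, 0.0284]
ee_rot: [0.67, 0.743, 0.0, -0.0]
ft_force: [-1.0, 4.9, 5.6]
grip_width: 0.154
grasp_force: 28.2
```

```bash
cat > chk.py <<'E'
from h import *
import sys,json
p,R=pose();print(p,yawof(R))
m=viewer.camera_model('wrist');a=snap('wrist',sys.argv[1])
z=.4901-.2621j;e=np.exp(1j*np.radians(17.44))
# sample the picture rectified on the plane z=.015, jig x -56..-26, y 10..40, 0.1 mm
gx=np.arange(-60,-20,.25);gy=np.arange(10,40,.1)
W=z+e*(gx[:,None]+1j*gy[None])/1000
u=proj(m,np.stack([W.real,W.imag,np.full(W.shape,.015)],-1)).reshape(*W.shape,2).astype(np.float32)
g=cv2.remap(cv2.cvtColor(a,cv2.COLOR_BGR2GRAY),u[...,0].copy(),u[...,1].copy(),cv2.INTER_LINEAR).astype(float)
cv2.imwrite('pics/'+sys.argv[1]+'r.png',cv2.resize(g,None,fx=2,fy=4))
for i in range(0,len(gx),8):
    r=g[i:i+4].mean(0);d=np.clip(np.median(r)-r-18,0,None);j=d.argmax();k=slice(max(0,j-15),j+16)
    print(gx[i], 'y=%.2f'%((d[k]*gy[k]).sum()/d[k].sum()) if d.max()>0 else '-', round(d.max()), (d>8).sum()*.1)
E
python3 chk.py w6
```

```text
[ 0.46201065 -0.34164693  0.02835743] 95.89400503624478
-60.0 y=29.78 26 8.9
-58.0 y=37.32 18 2.4000000000000004
-56.0 y=25.45 18 2.5
-54.0 y=25.42 24 2.2
-52.0 y=25.41 30 2.3000000000000003
-50.0 y=25.37 35 2.5
-48.0 y=25.30 17 1.9000000000000001
-46.0 y=25.09 20 1.8
-44.0 y=25.04 56 2.8000000000000003
-42.0 y=25.01 59 2.8000000000000003
-40.0 y=25.00 49 2.7
-38.0 y=25.03 50 2.6
-36.0 y=25.02 52 2.7
-34.0 y=24.99 51 2.7
-32.0 y=25.02 50 2.7
-30.0 y=25.01 48 2.7
-28.0 y=25.03 47 2.7
-26.0 y=25.00 40 2.6
-24.0 y=24.99 35 2.5
-22.0 y=24.98 33 2.5[ WARN:0@1.288] global loadsave.cpp:1063 imwrite_ Unsupported depth image for selected encoder is fallbacked to CV_8U.
```

>>> {"name": "play_rows", "arguments": {"plan": [0,0,1.4,0,0,0,0,0,0,1.4,0,0,0,0,0,0,1.4,0,0,0,0.15,0,0,1.4,0,0,0,0.3,0,0,1.4,0,0,0,0.4,0,0,1.4,0,0,0,0.4,0,0,1.4,0,0,-0.03,0.4,0,0,1.4,0,0,-0.08,0.4,0,0,1.4,0,0,-0.13,0.4,0,0,1.4,0,0,-0.13,0.4]}}

```text
clock: 11.45
position: [0.4635, -0.3438, 0.1617]
ee_rot: [0.679, 0.734, 0.001, 0.003]
ft_force: [-0.7, 0.3, -0.5]
grip_width: 0.4
grasp_force: 0.0
```

```bash
python3 chk.py w7 2>/dev/null | grep -E '^\[|-54|-52|-50|-40|-38|-36'
```

```text
[ 0.46346165 -0.34377776  0.16170919] 94.45709225567366
-54.0 y=25.27 44 2.9000000000000004
-52.0 y=25.33 49 3.0
-50.0 y=25.36 46 3.0
-40.0 y=25.20 43 2.8000000000000003
-38.0 y=25.27 40 2.8000000000000003
-36.0 y=25.17 39 2.8000000000000003
```

The pointer now stands on the mark within 0.15 mm, and the knob has been released. Next I measure the box from this picture and plan the move to the stamp.

```bash
cat > box.py <<'E'
from h import *
m=viewer.camera_model('wrist');a=snap('wrist','w8')
z=.4901-.2621j;e=np.exp(1j*np.radians(17.44))
gx=np.arange(5,75,.2);gy=np.arange(-15,65,.2)
W=z+e*(gx[:,None]+1j*gy[None])/1000
u=proj(m,np.stack([W.real,W.imag,np.full(W.shape,.026)],-1)).reshape(*W.shape,2).astype(np.float32)
print('view',u.reshape(-1,2).min(0),u.reshape(-1,2).max(0))
g=cv2.remap(cv2.cvtColor(a,cv2.COLOR_BGR2GRAY),u[...,0].copy(),u[...,1].copy(),cv2.INTER_LINEAR)
cv2.imwrite('pics/w8r.png',g)
t=cv2.adaptiveThreshold(g,255,0,1,61,8);cv2.imwrite('pics/w8t.png',t)
for c in cv2.findContours(t,cv2.RETR_LIST,2)[0]:
    r=cv2.minAreaRect(c)
    s=sorted(np.array(r[1])*.2)
    if 28<s[0]<42 and 40<s[1]<56:
        x=5+r[0][1]*.2;y=-15+r[0][0]*.2;w=z+e*(x+1j*y)/1000;print('jig',x,y,'size',s,'ang',r[2],'world',w)
rel([((.46,.2,.25),114),((.46,-.0,.25),105)])
E
python3 box.py
```

```text
view [288.82364  -20.638535] [387.60925  95.69973]
jig 36.8 24.6 size [np.float64(34.800000000000004), np.float64(46.800000000000004)] ang 0.0 world (0.5178355629448461-0.2276016152822704j)
jig 35.900000000000006 23.800000000000004 size [np.float64(41.0), np.float64(52.0)] ang 0.0 world (0.5172167002751266-0.22863457655745337j)
[0.04, -0.0018, -19.5049, 0.5405, 0.0403, -0.0918]
[0.0396, -0.0049, -10.5049, 0.3411, 0.0246, -0.0918]
```

>>> {"name": "play_rows", "arguments": {"plan": [0,0,0,0,0,-0.06,0.7,0,0,0,0.05,0.005,-0.092,0.7,0,0,-5,0.11,0.01,-0.092,0.7,0,0,-8,0.17,0.015,-0.092,0.7,0,0,-11,0.23,0.02,-0.092,0.7,0,0,-14,0.29,0.025,-0.092,0.7,0,0,-17,0.35,0.03,-0.092,0.7,0,0,-19.5,0.41,0.035,-0.092,0.7,0,0,-19.5,0.47,0.04,-0.092,0.7,0,0,-19.5,0.52,0.04,-0.092,0.7,0,0,-19.5,0.54,0.04,-0.092,0.7,0,0,-19.5,0.54,0.04,-0.092,0.7,0,0,-19.5,0.54,0.04,-0.092,0.7,0,0,-19.5,0.54,0.04,-0.092,0.7]}}

```text
clock: 13.3
position: [0.4602, 0.1978, 0.2504]
ee_rot: [0.546, 0.838, 0.0, -0.0]
ft_force: [0.6, -0.3, 0.4]
grip_width: 0.699
grasp_force: 0.0
```

```bash
python3 - <<'E'
from h import *
import pickle
p,R=pose();print(p,yawof(R),status.get_obs()['joint_pos'][6])
m=viewer.camera_model('wrist');a=snap('wrist','w9');pickle.dump(m,open('w9.pkl','wb'))
cv2.imwrite('pics/w9b.png',cv2.resize(a,(800,600),interpolation=cv2.INTER_CUBIC))
print(proj(m,[.456,.206,.03])*800/512)
E
```

```text
[0.46016153 0.19779628 0.25035399] 113.84154078388273 -0.06057396382328308
[[404.94612756 220.93789684]]
```

View pics/w9b.png

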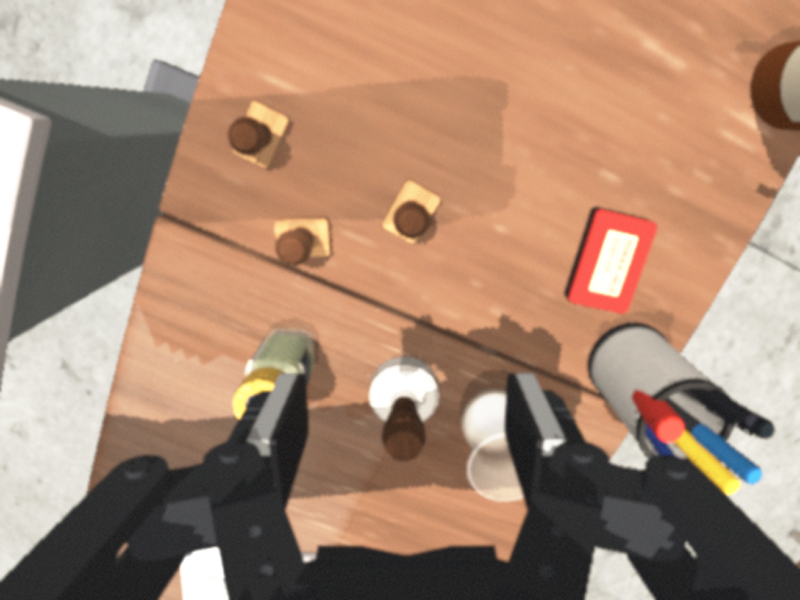

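The picture shows the chosen stamp with its handle top at (411,218) and block corners at about (410,180), (440,198) and (384,225). The look-alikes are at (250,134) and (295,245). The tips clear the jar, tamper and glass. Now I compute the stamp pose.

```bash
python3 - <<'E'
from h import *
import pickle
m=pickle.load(open('w9.pkl','rb'));a=cv2.imread('pics/w9.png')
x0,y0=235,105;c=cv2.resize(a[y0:y0+60,x0:x0+60],None,fx=4,fy=4,interpolation=cv2.INTER_CUBIC)
h=cv2.cvtColor(c,cv2.COLOR_BGR2HSV);print(c[4*(125-y0)-4+0, 4*(264-x0)], h[::20,::20].reshape(-1,3).max(0))
blk=((c[:,:,2]>190)&(c[:,:,1]>140)).astype(np.uint8);dk=(c[:,:,2]<115).astype(np.uint8)
def big(k):
    cs=cv2.findContours(k,0,2)[0];return max(cs,key=cv2.contourArea)
b=big(blk);d=big(dk)
pc=cv2.minAreaRect(b);bx=cv2.boxPoints(pc)/4+[x0,y0]-.4;print('boxpx',bx.round(1).tolist())
P=onplane(m,bx,.010);print(P.round(4)[:,:2],np.linalg.norm(np.diff(P,axis=0),axis=1));print('centre',P.mean(0))
for i in(0,1):
    v=P[i+1]-P[i];print(np.degrees(np.arctan2(v[1],v[0])))
(ux,uy),r=cv2.minEnclosingCircle(d);print('handle px',ux/4+x0-.4,uy/4+y0-.4,r/4,onplane(m,[(ux/4+x0-.4,uy/4+y0-.4)],.045))
E
```

```text
[150 222 253] [ 26 145 255]
boxpx [[234.6, 104.6], [294.4, 104.6], [294.4, 164.4], [234.6, 164.4]]
[[0.4134 0.231 ]
 [0.4775 0.2594]
 [0.5088 0.1941]
 [0.4413 0.1642]] [0.07011397 0.07243131 0.07377844]
centre [0.46025098 0.21215215 0.01      ]
23.9406385869132
-64.4144004982977
handle px 265.07395896911623 140.85 12.067570686340332 [[0.46059571 0.21174101 0.045     ]]
```

```bash
python3 - <<'E'
from h import *
import pickle
m=pickle.load(open('w9.pkl','rb'));a=cv2.imread('pics/w9.png')
x0,y0=235,105;c=cv2.resize(a[y0:y0+60,x0:x0+60],None,fx=4,fy=4,interpolation=cv2.INTER_CUBIC)
hue=cv2.cvtColor(c,cv2.COLOR_BGR2HSV)
print('block',hue[4*(125-y0),4*(266-x0)],hue[4*(136-y0),4*(252-x0)],'wood',hue[20,20],hue[220,220],hue[20,220])
k=((hue[:,:,0]>=13)&(hue[:,:,0]<30)&(hue[:,:,1]>60)&(hue[:,:,2]>120)).astype(np.uint8)
cs=cv2.findContours(cv2.morphologyEx(k,2,np.ones((5,5))),0,2)[0];b=max(cs,key=cv2.contourArea);print(cv2.contourArea(b)/16)
bx=cv2.boxPoints(cv2.minAreaRect(b))/4+[x0,y0]-.4;print('boxpx',(bx*800/512).round(0).tolist())
P=onplane(m,bx,.010);print(P.round(4)[:,:2].tolist(),np.linalg.norm(np.diff(P,axis=0),axis=1));print('centre',P.mean(0))
for i in(0,1):
    v=P[i+1]-P[i];print(np.degrees(np.arctan2(v[1],v[0])))
E
```

```text
block [ 21 108 252] [ 14 130 220] wood [ 11 120 199] [ 11 118 216] [ 12 117 191]
574.25
boxpx [[377.0, 226.0], [406.0, 175.0], [444.0, 197.0], [414.0, 247.0]]
[[0.439, 0.1903], [0.4441, 0.2352], [0.4768, 0.2319], [0.4726, 0.1863]] [0.04518856 0.0329368  0.04573791]
centre [0.45812837 0.21091722 0.01      ]
83.57466201277292
-5.776841965314603
```

```bash
python3 - <<'E'
from h import *
rel([((.459,.211,.25),83.6),((.459,.211,.06),83.6),((.459,.211,.025),83.6)])
E
```

```text
[0.0059, -0.0311, 30.2597, 0.0123, 0.0042, 0.0004]
[0.0059, -0.0311, 30.2597, 0.0122, 0.0042, 0.1904]
[0.0059, -0.0311, 30.2597, 0.0122, 0.0042, 0.2254]
```

>>> {"name": "play_rows", "arguments": {"plan": [0,0,10,0.012,0.004,0,0.55,0,0,20,0.012,0.004,0.03,0.55,0,0,30,0.012,0.004,0.07,0.55,0,0,30,0.012,0.004,0.12,0.55,0,0,30,0.012,0.004,0.15,0.55,0,0,30,0.012,0.004,0.15,0.55,0,0,30,0.012,0.004,0.15,0.55]}}

```text
clock: 14.22
position: [0.4595, 0.212, 0.1017]
ee_rot: [0.743, 0.669, 0.001, 0.0]
ft_force: [-0.3, 1.0, 1.4]
grip_width: 0.549
grasp_force: 0.0
```

```bash
python3 - <<'E'
from h import *
import pickle
p,R=pose();print(p,yawof(R))
m=viewer.camera_model('wrist');a=snap('wrist','w10')
print('pred handle top, block corners',proj(m,[.459,.211,.052]).round(0),proj(m,[[.4441,.2352,.01],[.4768,.2319,.01]]).round(0).tolist())
b=cv2.resize(a,(800,600),interpolation=cv2.INTER_CUBIC);cv2.imwrite('pics/w10b.png',b)
E
```

```text
[0.45946777 0.21199327 0.10172311] 83.94325839477291
pred handle top, block corners [[258. 204.]] [[236.0, 156.0], [279.0, 156.0]]
```

View pics/w10b.png

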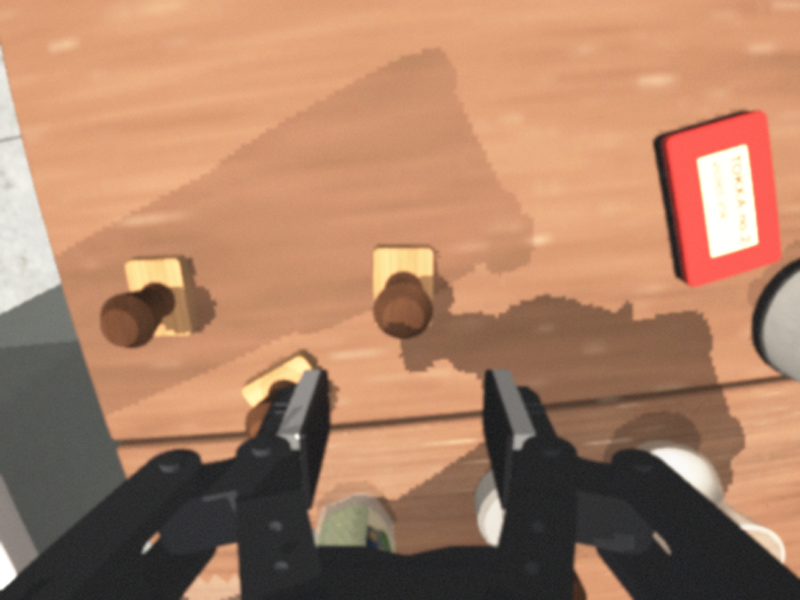

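The view shows the stamp's block edge square in the image from (373,246) to (435,246), with the handle top at about (404,310), centred between the fingers. That is my tenth and last view, so from here I rely on numbers.

```bash
python3 - <<'E'
from h import *
m=viewer.camera_model('wrist');p,R=pose()
P=onplane(m,np.array([(373,246),(435,246)])*.64,.01);print(P, np.linalg.norm(P[1]-P[0]),np.degrees(np.arctan2(*(P[1]-P[0])[[1,0]])))
c=P.mean(0);v=(P[1]-P[0])/np.linalg.norm(P[1]-P[0]);n=np.array([v[1],-v[0],0]);c=c+n*.021;print('centre',c)
print('handle',onplane(m,np.array([(404,310)])*.64,.05))
y=83.9
rel([((c[0],c[1],.03),y),((c[0],c[1],.016),y)])
E
```

```text
[[0.44637567 0.23447648 0.01      ]
 [0.47667632 0.23128417 0.01      ]] 0.030468345925638386 -6.014173391249843
centre [0.45932573 0.21199591 0.01      ]
handle [[0.45958993 0.21421754 0.05      ]]
[0.095, -0.1058, 0.0553, -0.0004, -0.0004, 0.0719]
[0.095, -0.1058, 0.0553, -0.0004, -0.0004, 0.0859]
```

>>> {"name": "play_rows", "arguments": {"plan": [0,0,0,0,0,0.04,0.55,0,0,0,0,0,0.065,0.55,0,0,0,0,0,0.078,0.55,0,0,0,0,0,0.084,0.55,0,0,0,0,0,0.084,0.55]}}

```text
clock: 14.9
position: [0.459, 0.2122, 0.0169]
ee_rot: [0.743, 0.669, 0.0, -0.0]
ft_force: [-0.5, -0.3, -0.7]
grip_width: 0.553
grasp_force: 0.0
```

>>> {"name": "play_rows", "arguments": {"plan": [0,0,0,0,0,0.003,0.5,0,0,0,0,0,0.006,0.45,0,0,0,0,0,0.006,0.45]}}

```text
clock: 15.28
position: [0.4585, 0.2119, 0.0102]
ee_rot: [0.743, 0.669, -0.0, -0.0]
ft_force: [0.1, -0.1, 0.3]
grip_width: 0.45
grasp_force: 0.0
```

Clear, so I close.

>>> {"name": "play_rows", "arguments": {"plan": [0,0,0,0,0,0,0.35,0,0,0,0,0,0,0.25,0,0,0,0,0,0,0.1,0,0,0,0,0,0,0.1,0,0,0,0,0,0,0.1], "squeeze": 30}}

```text
clock: 15.9
position: [0.4587, 0.212, 0.0105]
ee_rot: [0.743, 0.669, 0.0, -0.0]
ft_force: [-2.1, -1.7, 5.4]
grip_width: 0.29
grasp_force: 29.5
```

>>> {"name": "play_rows", "arguments": {"plan": [0,0,0,0,0,-0.005,0.1,0,0,0,0,0,-0.015,0.1,0,0,0,0,0,-0.03,0.1,0,0,0,0,0,-0.03,0.1,0,0,0,0,0,-0.03,0.1]}}

```text
clock: 16.52
position: [0.4585, 0.2121, 0.0404]
ee_rot: [0.743, 0.669, 0.0, -0.0]
ft_force: [-0.6, 0.3, -0.4]
grip_width: 0.289
grasp_force: 29.5
```

```bash
python3 - <<'E'
from h import *
p,R=pose();o=status.get_obs();print(p,yawof(R),o['ft_force'],o['grip_width'],o['grasp_force'])
m=viewer.camera_model('wrist');a=snap('wrist','w11')
hue=cv2.cvtColor(a,cv2.COLOR_BGR2HSV)
k=((hue[:,:,0]>=14)&(hue[:,:,0]<30)&(hue[:,:,1]>60)&(hue[:,:,2]>120)).astype(np.uint8)
for c in cv2.findContours(k,0,2)[0]:
    if cv2.contourArea(c)>100: print(cv2.contourArea(c),cv2.boundingRect(c),c[c[:,0,1].argmin()][0],cv2.minAreaRect(c))
x,y=np.array([m['cx'],m['cy']]);Rt_=R.as_matrix()
# predicted block front edge if stamp rode along rigidly: stamp centre under tcp, underside 0.010 below tcp
for dz in(0,):
    L=np.array([[.021,s*.015,.0105-.010] for s in(-1,1)]);print(proj(m,p+R.apply(L)))
E
```

```text
[0.45849159 0.21211902 0.04038908] 83.99334192453468 [-0.56406099  0.27133101 -0.38393951] 0.28882008806423487 29.457730926806107
659.0 (137, 262, 51, 28) [176 262] ((163.79507446289062, 283.7541198730469), (26.74225425720215, 48.286720275878906), 61.50436782836914)
1969.0 (229, 194, 60, 58) [279 194] ((258.5, 222.5), (57.0, 59.0), 90.0)
1933.0 (33, 186, 58, 65) [ 74 186] ((61.7823486328125, 219.1705780029297), (65.03864288330078, 53.99433898925781), 85.60128784179688)
[[229.14421757 198.16741841]
 [288.56487563 198.21695554]]
```

The stamp lifted cleanly and rides upright. I raise it high, carry it over the row, and stop short of the box to measure it.

```bash
python3 - <<'E'
from h import *
rel([((.459,.212,.26),84),((.5,.05,.26),92),((.54,-.295,.26),107.4),((.54,-.295,.17),107.4)])
E
```

```text
[-0.0153, -0.003, -0.0164, 0.0001, 0.0006, -0.2199]
[-0.0151, -0.0041, -8.0164, -0.1567, 0.0583, -0.2199]
[-0.0145, -0.0061, -23.4164, -0.4956, 0.1343, -0.2199]
[-0.0145, -0.0061, -23.4164, -0.4956, 0.1343, -0.1299]
```

>>> {"name": "play_rows", "arguments": {"plan": [0,0,0,0,0,-0.03,0.1,0,0,0,0,0,-0.07,0.1,0,0,0,0,0,-0.12,0.1,0,0,0,0,0,-0.17,0.1,0,0,0,0,0,-0.22,0.1,0,0,-2,-0.03,0.01,-0.22,0.1,0,0,-4,-0.075,0.025,-0.22,0.1,0,0,-6,-0.12,0.045,-0.22,0.1,0,0,-8,-0.165,0.06,-0.22,0.1,0,0,-10,-0.21,0.07,-0.22,0.1,0,0,-12,-0.255,0.08,-0.22,0.1,0,0,-14,-0.3,0.09,-0.22,0.1,0,0,-16,-0.345,0.1,-0.22,0.1,0,0,-18,-0.39,0.11,-0.22,0.1,0,0,-20,-0.435,0.12,-0.22,0.1,0,0,-22,-0.475,0.13,-0.22,0.1,0,0,-23.4,-0.495,0.134,-0.22,0.1,0,0,-23.4,-0.495,0.134,-0.19,0.1,0,0,-23.4,-0.495,0.134,-0.15,0.1,0,0,-23.4,-0.495,0.134,-0.13,0.1]}}

```text
clock: 19.08
position: [0.5391, -0.2938, 0.1679]
ee_rot: [0.592, 0.806, -0.0, -0.001]
ft_force: [-0.5, 0.4, -0.8]
grip_width: 0.286
grasp_force: 29.6
```

>>> {"name": "play_rows", "arguments": {"plan": [0,0,0,0,0,0,0.1,0,0,0,0,0,0,0.1,0,0,0,0,0,0,0.1]}}

```text
clock: 19.45
position: [0.5405, -0.2948, 0.1716]
ee_rot: [0.592, 0.806, 0.0, 0.001]
ft_force: [-0.2, 0.2, -0.5]
grip_width: 0.285
grasp_force: 29.6
```

```bash
sed -i '/^rel/d' box.py; cat >> box.py <<'E'
p,R=pose();print(p,yawof(R))
hue=cv2.cvtColor(a,cv2.COLOR_BGR2HSV)
k=((hue[:,:,0]>=14)&(hue[:,:,0]<30)&(hue[:,:,1]>60)&(hue[:,:,2]>110)).astype(np.uint8)
for c in cv2.findContours(k,0,2)[0]:
    if cv2.contourArea(c)>600: print('block',cv2.contourArea(c),cv2.boundingRect(c),[int((c[c[:,0,0]==x][:,0,1]).min()) for x in(234,245,258,270,284) if (c[:,0,0]==x).any()])
for n,(gx0,gx1) in (('x',(0,0)),):pass
# line profiles: outline sides in jig mm
def dark(prof,ax,lo,hi):
    s=(ax>lo)&(ax<hi);d=np.clip(np.median(prof[s])-prof[s]-4,0,None);return (d*ax[s]).sum()/d.sum(),d.max()
G=g.astype(float)
cx,cy=38,24
mx=G[:,(gy>cy-15)&(gy<cy+15)].mean(1);my=G[(gx>cx-12)&(gx<cx+12)].mean(0)
print('x sides',dark(mx,gx,cx-22,cx-14),dark(mx,gx,cx+14,cx+22),'y sides',dark(my,gy,cy-28,cy-20),dark(my,gy,cy+20,cy+28))
E
python3 box.py; python3 chk.py w12 2>/dev/null | grep -E -- '-54|-52|-50|-40|-38|-36'
```

```text
view [220.22446   39.490967] [301.99606 132.31621]
jig 37.09547729492188 24.688922119140628 size [np.float64(34.7338623046875), np.float64(46.39132080078125)] ang 0.42440542578697205 world (0.5180908069672713-0.2274282242095388j)
jig 37.0 24.6 size [np.float64(38.800000000000004), np.float64(50.800000000000004)] ang 90.0 world (0.5180263692100728-0.22754167390132019j)
[ 0.54040079 -0.29466303  0.17137817] 107.38475136851628
x sides (np.float64(19.060027149321275), np.float64(15.746666666666684)) (np.float64(55.075989184911684), np.float64(22.553333333333327)) y sides (np.float64(0.5252365930598818), np.float64(24.637500000000017)) (np.float64(48.49275300171503), np.float64(21.53333333333333))
-54.0 y=24.91 89 3.3000000000000003
-52.0 y=24.89 92 3.4000000000000004
-50.0 y=24.75 97 3.8000000000000003
-40.0 y=24.59 50 3.7
-38.0 y=24.58 64 6.300000000000001
-36.0 y=24.52 72 9.200000000000001
```

```bash
python3 - <<'E'
from h import *
z=.4901-.2621j;e=np.exp(1j*np.radians(17.44));w=z+e*(37.07+24.51j)/1000;print('box',w)
for f in('w11','w8'):
    a=cv2.imread('pics/%s.png'%f)
    for y in(188,190,192,193,194,195,196,197,198,200,204):print(f,y,[a[y,x].tolist() for x in(235,246,278,284)])
    for y in(198,204):print([int(v) for v in a[y,220:300:2,1]])
g=cv2.imread('pics/w8r.png',0).astype(float);gx=np.arange(5,75,.2);gy=np.arange(-15,65,.2)
def side(prof,ax,c):
    s=abs(ax-c)<3;d=np.clip(np.median(prof[s])-prof[s]-4,0,None);return (d*ax[s]).sum()/d.sum()
for c in(.5,48.5):print('ang',np.degrees((side(g[(gx>42)&(gx<52)].mean(0),gy,c)-side(g[(gx>22)&(gx<32)].mean(0),gy,c))/20))
for c in(19.06,55.08):print('ang',-np.degrees((side(g[:,(gy>26)&(gy<46)].mean(1),gx,c)-side(g[:,(gy>3)&(gy<23)].mean(1),gx,c))/23))
E
```

```text
box (0.5181201250243298-0.22760655723733966j)
w11 188 [[113, 150, 212], [118, 158, 219], [77, 100, 142], [67, 89, 126]]
w11 190 [[117, 152, 214], [120, 159, 218], [71, 92, 128], [66, 86, 120]]
w11 192 [[117, 152, 214], [115, 154, 214], [68, 88, 126], [66, 85, 119]]
w11 193 [[113, 150, 208], [112, 151, 208], [72, 97, 132], [64, 85, 118]]
w11 194 [[99, 135, 187], [99, 136, 186], [79, 108, 144], [65, 88, 120]]
w11 195 [[87, 122, 167], [85, 121, 166], [80, 114, 151], [68, 93, 124]]
w11 196 [[80, 116, 156], [81, 117, 159], [81, 116, 154], [69, 97, 128]]
w11 197 [[79, 115, 155], [80, 116, 159], [81, 116, 154], [68, 99, 129]]
w11 198 [[83, 121, 162], [82, 118, 162], [80, 116, 156], [71, 101, 132]]
w11 200 [[110, 161, 219], [109, 162, 220], [118, 177, 231], [107, 156, 208]]
w11 204 [[151, 222, 253], [151, 224, 253], [160, 232, 254], [174, 241, 255]]
[150, 149, 150, 147, 149, 141, 124, 121, 117, 116, 117, 116, 119, 118, 116, 118, 119, 118, 116, 113, 111, 110, 112, 109, 113, 114, 116, 117, 116, 116, 116, 114, 101, 89, 77, 80, 79, 77, 77, 80]
[145, 143, 143, 144, 145, 187, 220, 219, 225, 230, 2
[... 655 characters left out ...]
 197 [[48, 59, 71], [62, 71, 82], [36, 50, 65], [39, 52, 67]]
w8 198 [[49, 59, 73], [59, 69, 80], [31, 48, 67], [38, 54, 67]]
w8 200 [[52, 67, 82], [62, 76, 91], [45, 64, 83], [38, 58, 78]]
w8 204 [[56, 73, 94], [65, 82, 100], [47, 70, 94], [52, 77, 102]]
[239, 239, 239, 232, 209, 187, 92, 61, 64, 59, 66, 68, 68, 69, 72, 71, 71, 70, 67, 65, 64, 63, 60, 57, 58, 54, 54, 54, 52, 48, 53, 51, 54, 85, 130, 161, 163, 166, 163, 166]
[239, 239, 239, 235, 211, 132, 75, 78, 79, 80, 83, 83, 84, 82, 80, 80, 79, 77, 75, 75, 71, 69, 67, 64, 64, 66, 65, 71, 73, 70, 67, 72, 77, 76, 115, 160, 153, 129, 122, 145]
ang -0.07498085046029107
ang -0.45647713472161994
ang 0.10216453590910524
ang -0.22317622256350234
```

```bash
python3 - <<'E'
from h import *
m=viewer.camera_model('wrist');p,R=pose()
print('bottom/top edge rows',proj(m,p+R.apply([[.021,0,.0105],[.021,0,.0005]])).round(1).tolist())
rel([((.5179,-.227,.17),107.3),((.5179,-.227,.0465),107.3)])
E
```

```text
bottom/top edge rows [[259.5, 191.6], [259.4, 198.1]]
[0.0664, 0.0355, 0.0845, 0.0712, -0.0012, 0.0011]
[0.0664, 0.0355, 0.0845, 0.0713, -0.0013, 0.1246]
```

>>> {"name": "play_rows", "arguments": {"plan": [0,0,0,0.02,0,0,0.1,0,0,0,0.045,-0.001,0,0.1,0,0,0,0.065,-0.001,0,0.1,0,0,0,0.0715,-0.001,0,0.1,0,0,0,0.0715,-0.001,0.03,0.1,0,0,0,0.0715,-0.001,0.06,0.1,0,0,0,0.0715,-0.001,0.085,0.1,0,0,0,0.0715,-0.001,0.1,0.1,0,0,0,0.0715,-0.001,0.11,0.1,0,0,0,0.0715,-0.001,0.117,0.1,0,0,0,0.0715,-0.001,0.121,0.1,0,0,0,0.0715,-0.001,0.123,0.1,0,0,0,0.0715,-0.001,0.124,0.1,0,0,0,0.0715,-0.001,0.124,0.1,0,0,0,0.0715,-0.001,0.124,0.1,0,0,0,0.0715,-0.001,0.124,0.1]}}

```text
clock: 21.55
position: [0.5177, -0.2265, 0.0464]
ee_rot: [0.592, 0.806, 0.0, 0.0]
ft_force: [-0.3, -0.1, -0.1]
grip_width: 0.285
grasp_force: 29.6
```

```bash
python3 - <<'E'
from h import *
p,R=pose();o=status.get_obs();print(p,yawof(R),R.as_matrix()[:,2].round(4),o['grip_width'],o['clock'])
m=viewer.camera_model('wrist');a=snap('wrist','w13');g=cv2.cvtColor(a,cv2.COLOR_BGR2GRAY)
# box near side (y side) and block lower edge along the centre column
for x in(240,250,278):print(x,list(enumerate(g[165:206,x].tolist(),165))[::1])
z=.4901-.2621j;e=np.exp(1j*np.radians(17.44))
w=z+e*(37.07+48.49j)/1000;print('pred box side row',proj(m,[w.real,w.imag,.026]))
print('row',g[188,215:305].tolist())
for x in(19.06,55.08):
    w=z+e*(x+40j)/1000;print(proj(m,[w.real,w.imag,.026]))
E
```

```text
[ 0.51768077 -0.22645096  0.04638088] 107.37931234128105 [ 2.e-04  1.e-04 -1.e+00] 0.28507361268069215 21.55
240 [(165, 110), (166, 121), (167, 129), (168, 130), (169, 126), (170, 128), (171, 130), (172, 130), (173, 130), (174, 132), (175, 132), (176, 130), (177, 132), (178, 132), (179, 135), (180, 126), (181, 110), (182, 83), (183, 83), (184, 108), (185, 125), (186, 129), (187, 130), (188, 128), (189, 130), (190, 129), (191, 130), (192, 128), (193, 117), (194, 92), (195, 69), (196, 55), (197, 58), (198, 58), (199, 58), (200, 69), (201, 73), (202, 76), (203, 77), (204, 79), (205, 80)]
250 [(165, 105), (166, 117), (167, 124), (168, 126), (169, 126), (170, 127), (171, 128), (172, 128), (173, 128), (174, 127), (175, 132), (176, 130), (177, 130), (178, 132), (179, 129), (180, 124), (181, 108), (182, 85), (183, 84), (184, 109), (185, 123), (186, 127), (187, 129), (188, 130), (189, 131), (190, 131), (191, 130), (192, 132), (193, 120), (194, 95), (195, 71), (196, 59), (197, 58), (198, 59), (199, 63), (200, 65), (201, 74), (202, 78), (203, 77), (204, 79), (205, 78)]
278 [(165, 105), (166, 11
[... 315 characters left out ...]
193, 110), (194, 86), (195, 62), (196, 56), (197, 52), (198, 55), (199, 55), (200, 61), (201, 72), (202, 74), (203, 75), (204, 75), (205, 78)]
pred box side row [[259.5923232  182.85483378]]
row [130, 130, 132, 135, 135, 134, 136, 136, 134, 132, 129, 118, 92, 79, 98, 120, 127, 128, 129, 127, 127, 127, 127, 129, 129, 128, 131, 131, 130, 132, 130, 130, 129, 128, 129, 130, 131, 130, 131, 131, 133, 131, 130, 130, 127, 129, 128, 127, 131, 132, 132, 130, 132, 130, 129, 127, 129, 127, 129, 127, 129, 128, 130, 128, 127, 127, 126, 126, 127, 129, 128, 131, 130, 128, 127, 116, 91, 79, 103, 126, 136, 137, 135, 132, 133, 134, 134, 134, 134, 134]
[[227.89773355 197.0998955 ]]
[[291.28600514 197.0954607 ]]
```

```bash
python3 - <<'E'
from h import *
m=viewer.camera_model('wrist');z=.4901-.2621j;e=np.exp(1j*np.radians(17.44))
a=cv2.imread('pics/w13.png');print('row204',a[204,220:300:1,2].tolist())
for uv,h in(((259.5,194.),.036),((259.5,182.6),.026),((229,204),.046),((289,204),.046)):
    q=onplane(m,[uv],h)[0];print(((complex(*q[:2])-z)/e*1000).round(2))
E
```

```text
row204 [143, 141, 140, 139, 136, 139, 129, 108, 76, 68, 77, 89, 89, 91, 92, 92, 93, 94, 96, 97, 98, 98, 100, 99, 97, 96, 91, 93, 95, 99, 98, 93, 94, 91, 91, 94, 89, 89, 90, 89, 92, 89, 90, 87, 87, 88, 90, 90, 87, 88, 87, 85, 90, 92, 94, 97, 98, 92, 95, 93, 91, 94, 95, 98, 99, 99, 99, 102, 118, 123, 103, 81, 93, 126, 140, 144, 143, 140, 137, 140]
(37+45.44j)
(37+48.66j)
(21.53+43.6j)
(51.97+43.6j)
```

The stamp is centred within about 0.4 mm, square with the box, and about 10 mm above it.

```bash
python3 -c "
from h import *
print(abs(status.get_obs()['joint_velocities']).max()); print(manip.hand_in())"
```

```text
0.0010634000673130125
the job is handed in; nothing more can be done
None
```

I turned the knob until the pointer stood on the mark (within about 0.3 mm), let go of it, and handed in at 21.6 s with the stamp held upright and still about 10 mm above the box, square with it and centred within about 0.4 mm. I didn't recheck the jar, glass and tamper after the carry, but the stamp's underside passed about 15 cm above the tallest.

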